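Undo the two-stage catch of the grinder case

TASK

Open the catch of the red-and-white carrying case: first push the small steel safety tab beside the latch gently away from the latch, with a fingertip against its side and without pinching it, until it clicks home and stays back by itself, then swing the steel latch lever up until it stands upright, so that the lid pops open. The tab is brittle: do not force it hard against its end stop, and do not wrench at the latch while it is still locked; leave the other things on the bench and the glass panel alone.

Things in the scene. Friction and masses are not known exactly. Their poses are not given: they have to be found in the camera images.
- case: Carrying case, fixed: 255 (x) x 320 (y) x 100 mm high. Origin on its underside, 140 mm behind its front, mid-width; x from the front (robot side) to the back, y left, z up. The front 95 mm is a solid red ledge, top at z 100, carrying the catch; behind it a white lid, top also z 100. Case frame, mm: latch pivot (-128, 0, 112); tab guide, dark steel, x -102 to -67, y 23 to 153, top z 123.5
- safety_tab (a joint): Tab travel in m to the case's +y, away from the lever. 0 = locked, its blade over the lever. A spring (1 to 2 N) returns it. Pushing rises to about 5 N, then it snaps over a hidden pawl and stays caught, somewhere from 13 to 45 mm; the hard end stop is about 2 mm further. Not pushed far enough, it springs back to 0. Brittle: push, do not pinch; 18 N at most, pushed or squeezed. Lever is free from 10 mm on
- tab_knob (a point): Centre of the tab's upstanding steel knob, 22 (x) x 12 (y) x 26 mm high; axes as the case's. Locked it is at (-85, 65, 135.5) mm in the case's frame, bottom z 122.5, top z 148.5. Between its face and the lever bar (16 mm wide, top z 116) 50 mm are free above blade and guide, so a finger can push that face from the lever's side
- latch (a joint): Latch lever angle in rad: 0 = lying, pointing to the case's back (+x), its foot on the lid's front edge; grows as the free end swings up and towards the front; 1.6 = stop, just past upright. Stiff pivot (0.25 N m): it stays where it is left. Pulled while locked it jams on the tab's blade after about 3 mm; the blade takes at most 40 N, which is about 20 N of pull at the grip
- latch_grip (a point): Centre of the latch's grip: an upright steel disc, 22 mm across, 18 mm thick along the case's y, on the lever's free end, 103 mm from the pivot; at (-28, 0, 136) mm in the case's frame while down. Pinch its flat faces along y; the lid is 36 mm below its centre while shut
- latch_pivot (a point): Pivot of the latch lever; the pivot axis is the case's y axis. The lever swings in the case's xz plane about this point
- lid (a joint): Lid angle in rad: 0 = shut, held down by the latch foot; when the latch is lifted the lid springs open by itself to 0.14 (its front edge then 21 mm higher)
- flux_jar: Small jar, 34 mm across, 42 mm high, loose on the case's ledge 105 to 125 mm to the right of the latch; origin at its underside. Leave alone
- pliers: Red-handled pliers, 150 mm long, 16 mm high, lying in front of the case. Leave alone
- glass_cutter: Brass pen-shaped glass cutter, 145 mm long, 16 mm thick, lying in front of the case. Leave alone
- solder_reel: Grey reel, 60 mm across, 42 mm high, left of the case. Leave alone
- mug: White mug, 80 mm across, 90 mm high, left of the case. Leave alone
- cleaner: White bottle, 60 mm across, 150 mm high, left of the case. Leave alone
- glass_panel: Stained-glass panel on a board, 340 x 360 x 18 mm, fixed flat at the right of the case. Leave alone

How it is judged (in metres and radians):
On the way, in this order (a step that is already met when the one before it is completed fails the run):
1. the safety tab has clicked home and stays back (over 11.5 mm) with nothing touching it (value of joint safety_tab above 0.0115 m and contact force between each of the fingers, the arm and safety_tab below 0.2 N), for 0.3 s.
2. the latch lever is swung up (over 1.2 rad) (value of joint latch above 1.2 rad), for 0.2 s.
At the end, for the whole second after the job is handed in: The safety tab stays back by itself (more than 11.5 mm of travel), the latch stands upright (more than 1.2 rad, about 70 degrees) and at rest, and the lid has popped open (more than 0.12 rad) (value of joint safety_tab above 0.0115 m and value of joint latch above 1.2 rad and velocity of joint latch between -0.05 and 0.05 rad/s and value of joint lid above 0.12 rad); the robot touches nothing.
It fails at once if the safety tab is pressed or squeezed with more than 18 N (contact force between any of the fingers, the arm and safety_tab above 18 N).
It fails at once if the latch is forced up against its locked tab (more than 40 N between them) (contact force between latch and safety_tab above 40 N).
It fails at once if another thing on the bench is moved by more than 20 mm (distance of any of flux_jar, pliers, glass_cutter, solder_reel, mug, cleaner from where it was at the start of the episode above 0.02 m).
It fails at once if the glass panel is touched (more than 2 N) (contact force between any of the fingers, the arm and glass_panel above 2 N).
It also fails if it takes over 64 s, if anything falls off the work surface, if the arm or the gripper's body presses on something with over 40 N, if the wrist force passes 120 N, or if a joint passes its speed limit or range.

ROBOT

A 6-joint arm with a two-finger parallel gripper is mounted at the origin on the work surface. World frame = base frame: x ahead of the robot, y to its left, z up, the work surface at z = 0. Lengths are in mm, angles in rad, forces in N, time in s.
With the tool pointing down it reaches from about 275 to 750 mm from the base axis. Payload 10.2 kg.
Tool frame: the origin (TCP) lies midway between the tips of the shut fingers; the grasp point (between the pads) lies 19 mm behind it; z points along the fingers, y is the line along which they close (so a half turn about z gives the same grasp; the last joint's range is limited). The gripper opens to 85 mm and grips with 20 to 120 N. Pads are 22 mm wide; open, the fingers measure 114 mm over their backs; the gripper's body (76 mm by 85 mm) begins 54 mm behind the grasp point. The pads swing forward as they close: fully open they stand 13 mm farther back than shut.
Start: joints at [0.893, 0.313, 1.498, -0, 1.331, -0.223], TCP at [230.636, 471.633, 208.194] pointing down, gripper open.
Joint ranges: [-2.94, 2.94], [-0.97, 2.17], [0.19, 2.56], [-1.23, 4.37], [0.02, 3.11], [-2.88, 2.88]. Speed limits (rad/s): [2.39, 2.39, 3.01, 3.14, 3.14, 3.14].

INTERFACE

Orientations are given as a unit quaternion [w, x, y, z].
In Python, from rig import ctrl gives the robot as it stands.
- The arm moves only by the tool send_rows, never from a script. Its argument "targets" is a list of rows, each an object with "offset": the shift along the world's x, y, z in cm, a list of three; "spin": the turn about the world's z in rad. A call has 1 to 8 rows; each row is the pose to reach, as a shift and turn from the pose commanded when the call began; what a row does not reach only later rows make up. A row lasts 1/12 s, in which the tool goes at most 41.7 mm and 7.16 degrees, less where a joint would pass 70% of its speed; a pose out of reach is approached as far as the arm can. A call with a gripper value outside its range is refused whole. "grip" is the opening, from 0 (shut) to 1 (fully open), set as the call begins (left out, the last holds). The fingers move at their own pace and stop on an object; "squeeze" is the grip in N (left out, the last holds). Time passes only in rows, so rows that repeat a pose let the fingers close. It gives the time, the measured TCP pose, the force, the opening and the grip force at its end, in the units of the state.
- ctrl.sense(): the state, without advancing time (a new reading comes with each control period).
- ctrl.capture(name): name is "scene" or "top" or "wrist"; returns (picture, depth): 420x560x3 uint8, red, green, blue; 420x560 float32, mm along the optical axis (not along the pixel's ray), 0 where there is no reading.
- ctrl.calibration(name): a dict with "fx", "fy", "cx", "cy" (pixels), "k1" (the pictures are not rectified: a ray, as slopes to the right and down, at radius r is drawn at 1 + k1 r^2 times it, then the intrinsics apply), "view" (4x4, takes a point from world to camera coordinates); the wrist camera has in their place "mount" (4x4, takes a point from camera to tool coordinates, whose origin is the TCP and whose axes are the flange's). Camera axes: x right, y down, z forward; pixel columns grow to the right and rows downward; lengths in mm; the calibration is good to about 2 mm. A picture is of the moment at which its call begins: read the wrist's pose just before it. calibration takes no time and is no camera call.
- ctrl.finish_job(): hands the job in; it is judged then, once.
Trained networks look in the newest picture that a camera, given by its name, has taken for a name from the list of things; names that differ only in an ending like _2 or _b are one class to them, and where a whole thing is asked for, a point or a joint stands for the part that bears it (a point fixed in the world has none). Each returns a list of dicts, best first, with "conf" (0 to 1); they miss things now and then, are a little off and sometimes report something else, mostly with a low value. They report only what shows in the picture. A call takes as long as a camera call.
- ctrl.search_frame(camera, query): "box" ([left, top, right, bottom] in pixels, round what is visible of it).
- ctrl.place_of(camera, query): "uv" ([column, row] in pixels: a listed point, or the origin of a listed thing).
The state is a dict: "time_s": time; "joints": joint angles; "dq": joint speeds; "tau": joint torques, N m; "eef_pos": TCP position; "ee_rot": TCP orientation; "force": force on the tool from outside, world axes, zero at the start; "wrist_torque": the same for the moment, N m; "grip_width": opening from 0.0 (shut) to 1.0 (fully open); "grip_force": force on a finger pad.
Only numpy, scipy, OpenCV 4.12 (cv2) and the standard library are available. Lean on these libraries where they do the work, as an engineer would, in place of code of your own. Each camera call takes 0.05 s, during which the arm holds its last target. There are 200 camera calls.

## Working session

There is one attempt and no reset: what is moved stays moved. The work goes in short steps, Python scripts to look and compute and a tool call to move; the robot and the scene stay as the last step left them, time stands still between calls to the robot, and variables do not carry over. Pictures are saved under pics/ and viewed, at most 10 in all, crops included, and the job is handed in when it is done.

Besides the shell and the picture viewer there is one more tool, called after "Request:" as name([rows], argument=value, ...), one row to a line, values as JSON. send_rows: Moves the arm, as the interface text tells. Its arguments: {"type":"object","properties":{"targets":{"type":"array"},"grip":{"type":"number"},"squeeze":{"type":"number"}},"required":["targets"]}

```bash
mkdir -p pics; cat > h.py <<'E'
import numpy as np,cv2
from scipy.spatial.transform import Rotation as R
from rig import ctrl
def T(name,s):
    c=ctrl.calibration(name)
    if 'view' in c: return c,np.linalg.inv(np.array(c['view']))
    q=s['ee_rot']; M=np.eye(4); M[:3,:3]=R.from_quat([q[1],q[2],q[3],q[0]]).as_matrix(); M[:3,3]=s['eef_pos']
    return c,M@np.array(c['mount'])
def ray(c,uv):
    K=np.array([[c['fx'],0,c['cx']],[0,c['fy'],c['cy']],[0,0,1.]])
    return np.append(cv2.undistortPoints(np.array([[uv]],float),K,np.array([c['k1'],0,0,0.]))[0,0],1)
def at_depth(c,M,uv,d): return (M@np.append(ray(c,uv)*d,1))[:3]
def at_z(c,M,uv,z):
    d=M[:3,:3]@ray(c,uv); o=M[:3,3]; return o+d*(z-o[2])/d[2]
def dep(D,uv):
    u,v=map(int,map(round,uv)); p=D[max(0,v-2):v+3,max(0,u-2):u+3]; p=p[p>0]; return np.median(p) if len(p) else 0
def save(n,im): cv2.imwrite('pics/'+n,im[:,:,::-1])
E
python3 - <<'E'
from h import *
np.set_printoptions(precision=1,suppress=True)
s=ctrl.sense(); print(s)
zs={'tab_knob':135.5,'latch_grip':136,'latch_pivot':112,'case':0}
for cam in ['top','scene']:
    im,D=ctrl.capture(cam); save(cam+'.png',im); c,M=T(cam,s); print(cam,M[:3,3])
    for q in zs:
        for r in ctrl.place_of(cam,q)[:2]:
            print(q,r,at_z(c,M,r['uv'],zs[q]),at_depth(c,M,r['uv'],dep(D,r['uv'])))
E
```

```text
{'time_s': 0.0, 'joints': array([ 0.9,  0.3,  1.5, -0. ,  1.3, -0.2]), 'dq': array([ 0.,  0.,  0.,  0., -0., -0.]), 'tau': array([ -0. , -41.2, -26. ,  -0. ,   0. ,   0. ]), 'eef_pos': array([230.4, 471.4, 207.6]), 'ee_rot': array([-0. ,  0.2,  1. , -0. ]), 'force': array([-0.4, -0.3, -1.6]), 'wrist_torque': array([-0.,  0., -0.]), 'grip_force': 0.0, 'grip_width': 0.998175697575029}
top [ 500.7  -84.2 1103.4]
tab_knob {'uv': [209.1, 186.9], 'conf': 0.55} [599.6  96.  135.5] [599.1  95.1 140.3]
latch_grip {'uv': [232.4, 166.1], 'conf': 0.69} [652.1  40.2 136. ] [651.3  39.6 141. ]
latch_pivot {'uv': [234.8, 202.6], 'conf': 0.82} [563.9  34.8 112. ] [563.8  34.6 113.4]
latch_pivot {'uv': [338.1, 285.8], 'conf': 0.63} [ 363.3 -226.5  112. ] [ 348.9 -241.5    7.7]
case {'uv': [240.7, 165.9], 'conf': 0.96} [674.4  34.5   0. ] [658.9  23.9  98.6]
scene [872.9 381.2 979.2]
tab_knob {'uv': [310.6, 259.3], 'conf': 0.83} [593.1 106.1 135.5] [591.8 104.8 131.6]
latch_grip {'uv': [268.5, 253.4], 'conf': 0.66} [665.6  42.3 136. ] [665.9  42.7 137.2]
latch_pivot {'uv': [304.7, 234.2], 'conf': 0.83} [558.9  36.9 112. ] [560.   38.1 115.1]
case {'uv': [258.0, 278.9], 'conf': 0.85} [693.   33.5   0. ] [711.6  69.3 100.8]
```

View pics/top.png

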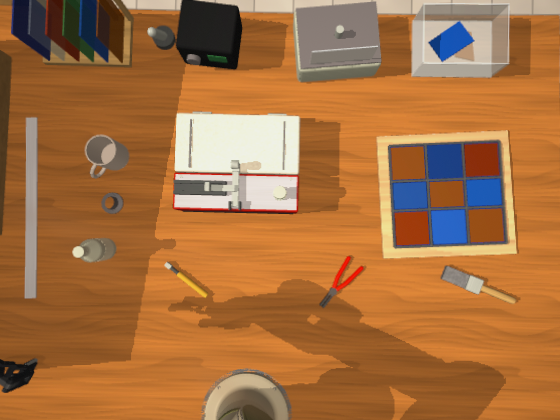

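View pics/scene.png

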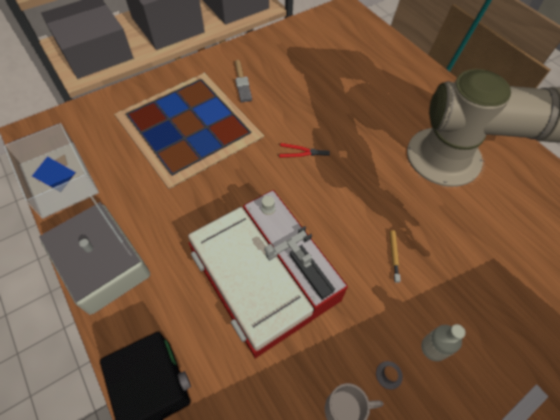

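The top view shows the case almost square to the world, with its front edge along row ~212. The lever runs along column ~235 (rows 165–208) and the knob is at ~(208,187). The scene view agrees: knob ~(307,259), lever ~(268–305, 235–253).

```bash
python3 - <<'E'
from h import *
s=ctrl.sense(); c,M=T('wrist',s); q=s['ee_rot']
r=R.from_quat([q[1],q[2],q[3],q[0]]).as_matrix(); print(r.round(3)); print(np.array(c['mount']).round(2), c['fx'],c['cx'],c['cy'])
print('toolx yaw',np.arctan2(r[1,0],r[0,0]),'tooly',np.arctan2(r[1,1],r[0,1]))
E
```

```text
[[-0.898  0.439 -0.   ]
 [ 0.439  0.898 -0.   ]
 [ 0.    -0.    -1.   ]]
[[   0.     -0.96   -0.3    76.19]
 [   1.      0.     -0.      0.28]
 [   0.     -0.3     0.96 -165.71]
 [   0.      0.      0.      1.  ]] 365.5709585489067 279.1642575413064 212.56310874979891
toolx yaw 2.686801319325842 tooly 1.1160049941222603
```

Request:
send_rows([
  {"offset":[0,0,4],"spin":0.1},
  {"offset":[3,-2,7],"spin":0.2},
  {"offset":[6,-5,8],"spin":0.3},
  {"offset":[9,-8,8],"spin":0.4},
  {"offset":[12,-11,8],"spin":0.455},
  {"offset":[15,-14,8],"spin":0.455},
  {"offset":[17,-17,8],"spin":0.455},
  {"offset":[19,-20,8],"spin":0.455},
], grip=0, squeeze=30)

```text
time_s: 1.17
eef_pos: [421.8, 269.7, 288.1]
ee_rot: [0.0, 0.0, 1.0, -0.0]
force: [1.3, -0.4, 0.6]
grip_width: -0.001
grip_force: 0.0
```

Request:
send_rows([
  {"offset":[2,-3,0],"spin":0},
  {"offset":[5,-6,0],"spin":0},
  {"offset":[8,-9,0],"spin":0},
  {"offset":[11,-12,0],"spin":0},
  {"offset":[14,-15,0],"spin":0},
  {"offset":[16,-18,0],"spin":0},
  {"offset":[18,-20,0],"spin":0},
  {"offset":[18,-20,0],"spin":0},
])

```text
time_s: 1.83
eef_pos: [603.0, 67.3, 286.6]
ee_rot: [-0.001, 0.002, 1.0, -0.0]
force: [-0.4, -0.6, -0.5]
grip_width: 0.003
grip_force: 0.0
```

```bash
cat > look.py <<'E'
from h import *
import sys
np.set_printoptions(precision=1,suppress=True)
s=ctrl.sense(); print(s['time_s'],s['eef_pos'],s['ee_rot'],s['force'],s['grip_width'])
zs={'tab_knob':135.5,'latch_grip':136,'latch_pivot':112,'case':0}
im,D=ctrl.capture('wrist'); save(sys.argv[1],im); c,M=T('wrist',s)
np.save('d.npy',D)
for q in zs:
    for r in ctrl.place_of('wrist',q)[:2]:
        print(q,r,at_z(c,M,r['uv'],zs[q]),at_depth(c,M,r['uv'],dep(D,r['uv'])))
v,u=np.mgrid[0:420,0:560]
K=np.array([[c['fx'],0,c['cx']],[0,c['fy'],c['cy']],[0,0,1.]])
n=cv2.undistortPoints(np.stack([u,v],-1).reshape(-1,1,2).astype(float),K,np.array([c['k1'],0,0,0.]))[:,0]
P=np.c_[n,np.ones(len(n))]*D.reshape(-1,1); P=P@M[:3,:3].T+M[:3,3]; P[D.ravel()==0]=np.nan
np.save('P.npy',P.reshape(420,560,3))
E
python3 look.py w1.png
```

```text
1.8333 [603.   67.3 286.6] [-0.  0.  1. -0.] [-0.4 -0.6 -0.5] 0.0028594826036563324
tab_knob {'uv': [315.2, 187.4], 'conf': 0.64} [601.4  99.5 135.5] [598.4  98.2 148.4]
latch_grip {'uv': [247.9, 244.8], 'conf': 0.73} [655.8  38.2 136. ] [652.3  39.  144.6]
latch_grip {'uv': [131.7, 172.2], 'conf': 0.51} [586.9 -62.4 136. ] [586.7 -62.  136.9]
latch_pivot {'uv': [245.9, 137.0], 'conf': 0.73} [559.2  37.1 112. ] [558.9  37.4 115.6]
case {'uv': [256.7, 226.5], 'conf': 0.87} [685.3  37.5   0. ] [650.2  44.4 100.5]
```

View pics/w1.png

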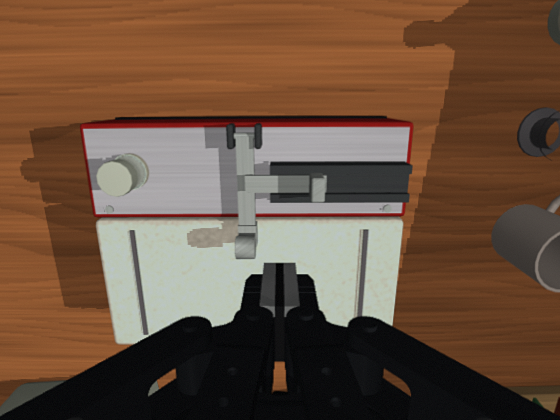

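The wrist view shows the knob at ~(318,187) on its blade, the grip disc at ~(246,245), the pivot at ~(246,135) and the guide spanning columns 270–410. The case looks nearly square to the tool. I'll get the yaw and centres from the point cloud.

```bash
python3 - <<'E'
from h import *
np.set_printoptions(precision=1,suppress=True)
P=np.load('P.npy'); im=cv2.imread('pics/w1.png')
def st(n,m,b):
    u0,v0,u1,v1=b; Q=P[v0:v1,u0:u1].reshape(-1,3); Q=Q[m(Q)]; print(n,len(Q),np.percentile(Q,2,0),np.median(Q,0),np.percentile(Q,98,0)); return Q
st('knobtop',lambda Q:Q[:,2]>144,(295,160,345,215))
st('grip',lambda Q:Q[:,2]>140,(225,225,262,265))
st('bar',lambda Q:(Q[:,2]>110)&(Q[:,2]<122),(230,140,262,225))
c,M=T('wrist',ctrl.sense())
# ledge/guide edges
for uv in [(85,126),(409,122),(95,213),(405,216)]: print(uv,at_z(c,M,uv,100))
for uv in [(270,163),(408,163),(270,201),(408,201)]: print(uv,at_z(c,M,uv,123.5))
B=st('ledge+lid',lambda Q:(Q[:,2]>95)&(Q[:,2]<105),(60,100,430,350))
r=cv2.minAreaRect(B[:,:2].astype(np.float32)); print(r)
A=B[(B[:,0]<575)]
xs=[]
for y in range(-90,180,10):
    a=B[abs(B[:,1]-y)<4]
    if len(a): xs.append((y,a[:,0].min()))
xs=np.array(xs); print(xs.T,np.polyfit(xs[:,0],xs[:,1],1))
E
```

```text
knobtop 348 [590.2  94.8 145.4] [600.5 100.3 148.1] [611.4 106.1 149.7]
grip 391 [648.3  27.2 140.5] [655.5  36.  145.4] [666.4  44.5 147.6]
bar 1489 [561.9  25.9 114. ] [595.5  35.5 116.1] [640.9  49.6 121.8]
(85, 126) [ 547.6 -112.6  100. ]
(409, 122) [543.5 195.9 100. ]
(95, 213) [ 634.7 -115.4  100. ]
(405, 216) [637.  201.6 100. ]
(270, 163) [579.3  64.6 123.5]
(408, 163) [578.7 190.6 123.5]
(270, 201) [615.1  64.5 123.5]
(408, 201) [614.7 194.4 123.5]
ledge+lid 47394 [ 548.6 -117.9   97.6] [651.2   6.  100.2] [764.1 186.9 102.1]
((670.5026245117188, 35.747467041015625), (249.32034301757812, 320.04541015625), 0.06519009917974472)
[[-90.  -80.  -70.  -60.  -50.  -40.  -30.  -20.  -10.    0.   10.   20.
   30.   40.   50.   60.   70.   80.   90.  100.  110.  120.  130.  140.
  150.  160.  170. ]
 [546.5 546.6 546.6 546.8 546.9 547.  546.2 546.2 546.3 546.4 546.4 546.4
  546.5 545.8 545.9 545.9 545.9 545.9 545.9 545.9 545.9 546.  546.  546.
  545.9 546.  546. ]] [ -0.  546.4]
```

Yaw is about 0 and the case origin is at about (686, 36, 0). That puts the knob centre at (601, 101) with its near face at y≈95, and leaves a free gap from y 44 to 95. I'll descend into that gap with the fingers shut.

Request:
send_rows([
  {"offset":[-0.1,0.2,-4],"spin":0},
  {"offset":[-0.2,0.2,-7],"spin":0},
  {"offset":[-0.2,0.2,-10],"spin":0},
  {"offset":[-0.2,0.2,-12],"spin":0},
  {"offset":[-0.2,0.2,-13.5],"spin":0},
  {"offset":[-0.2,0.2,-14.5],"spin":0},
  {"offset":[-0.2,0.2,-15.3],"spin":0},
  {"offset":[-0.2,0.2,-15.3],"spin":0},
])

```text
time_s: 2.75
eef_pos: [598.0, 74.2, 134.4]
ee_rot: [-0.001, -0.0, 1.0, 0.0]
force: [0.1, -0.3, -0.2]
grip_width: 0.0
grip_force: 0.0
```

```bash
python3 look.py w2.png
```

```text
2.75 [598.   74.2 134.4] [-0. -0.  1.  0.] [ 0.1 -0.3 -0.2] 0.0001261465851456176
tab_knob {'uv': [332.2, 269.2], 'conf': 0.92} [602.2 100.9 135.5] [595.9  98.8 148.5]
latch_pivot {'uv': [202.9, 170.5], 'conf': 0.63} [557.3  34.8 112. ] [556.8  35.3 114.5]
case {'uv': [238.9, 288.2], 'conf': 0.69} [687.4  37.7   0. ] [631.9  50.1 100.9]
```

View pics/w2.png

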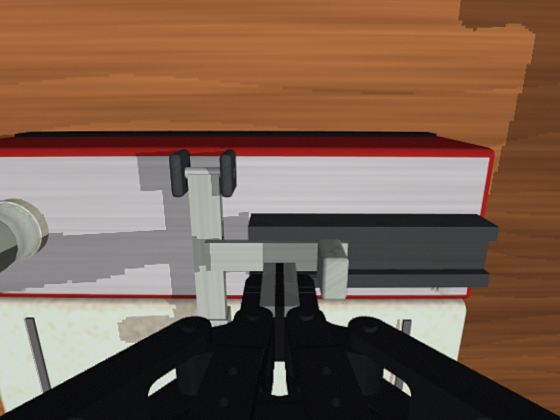

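The shut fingertips stand at ~(280,270), between lever and knob, with the knob face at column ~318, about 13 mm away. Now I'll find contact with a slow approach.

Request:
send_rows([
  {"offset":[0.2,0.3,0],"spin":0},
  {"offset":[0.2,0.6,0],"spin":0},
  {"offset":[0.2,0.8,0],"spin":0},
  {"offset":[0.2,0.8,0],"spin":0},
])

```text
time_s: 3.33
eef_pos: [600.6, 82.2, 135.3]
ee_rot: [0.0, -0.0, 1.0, 0.0]
force: [-0.1, 0.3, -0.6]
grip_width: -0.004
grip_force: 0.0
```

Request:
send_rows([
  {"offset":[0,0.1,0],"spin":0},
  {"offset":[0,0.2,0],"spin":0},
  {"offset":[0,0.2,0],"spin":0},
])

```text
time_s: 3.58
eef_pos: [600.6, 83.8, 135.2]
ee_rot: [-0.0, -0.0, 1.0, 0.0]
force: [-0.3, 0.2, -0.3]
grip_width: 0.002
grip_force: 0.0
```

Request:
send_rows([
  {"offset":[0,0.1,0],"spin":0},
  {"offset":[0,0.2,0],"spin":0},
  {"offset":[0,0.2,0],"spin":0},
])

```text
time_s: 3.83
eef_pos: [600.6, 85.8, 135.2]
ee_rot: [-0.0, -0.0, 1.0, 0.0]
force: [-0.0, 0.0, 0.7]
grip_width: 0.0
grip_force: 0.0
```

Request:
send_rows([
  {"offset":[0,0.1,0],"spin":0},
  {"offset":[0,0.2,0],"spin":0},
  {"offset":[0,0.2,0],"spin":0},
])

```text
time_s: 4.08
eef_pos: [600.6, 87.8, 135.2]
ee_rot: [-0.0, -0.0, 1.0, 0.0]
force: [0.2, -0.5, 0.2]
grip_width: -0.0
grip_force: 0.0
```

Request:
send_rows([
  {"offset":[0,0.1,0],"spin":0},
  {"offset":[0,0.2,0],"spin":0},
  {"offset":[0,0.2,0],"spin":0},
])

```text
time_s: 4.33
eef_pos: [600.6, 89.8, 135.2]
ee_rot: [0.0, -0.0, 1.0, 0.0]
force: [-0.7, -0.0, 0.0]
grip_width: -0.0
grip_force: 0.0
```

Request:
send_rows([
  {"offset":[0,0.1,0],"spin":0},
  {"offset":[0,0.2,0],"spin":0},
  {"offset":[0,0.2,0],"spin":0},
])

```text
time_s: 4.58
eef_pos: [600.6, 91.8, 135.2]
ee_rot: [-0.0, -0.0, 1.0, 0.0]
force: [0.2, -0.3, 0.0]
grip_width: 0.002
grip_force: 0.0
```

Request:
send_rows([
  {"offset":[0,0.1,0],"spin":0},
  {"offset":[0,0.2,0],"spin":0},
  {"offset":[0,0.2,0],"spin":0},
])

```text
time_s: 4.83
eef_pos: [600.6, 93.8, 135.2]
ee_rot: [0.0, -0.0, 1.0, 0.0]
force: [-0.4, -0.7, -0.2]
grip_width: 0.002
grip_force: 0.0
```

Request:
send_rows([
  {"offset":[0,0.1,0],"spin":0},
  {"offset":[0,0.2,0],"spin":0},
  {"offset":[0,0.2,0],"spin":0},
])

```text
time_s: 5.08
eef_pos: [600.6, 95.8, 135.2]
ee_rot: [-0.0, -0.0, 1.0, 0.0]
force: [0.1, -0.0, -0.5]
grip_width: 0.001
grip_force: 0.0
```

Request:
send_rows([
  {"offset":[0,0.1,0],"spin":0},
  {"offset":[0,0.2,0],"spin":0},
  {"offset":[0,0.2,0],"spin":0},
])

```text
time_s: 5.33
eef_pos: [600.6, 97.8, 135.2]
ee_rot: [0.0, -0.0, 1.0, 0.0]
force: [0.9, -0.7, -0.6]
grip_width: 0.001
grip_force: 0.0
```

Request:
send_rows([
  {"offset":[0,0.1,0],"spin":0},
  {"offset":[0,0.2,0],"spin":0},
  {"offset":[0,0.2,0],"spin":0},
])

```text
time_s: 5.58
eef_pos: [600.6, 99.8, 135.2]
ee_rot: [0.0, -0.0, 1.0, 0.0]
force: [-0.8, 0.7, 0.5]
grip_width: -0.006
grip_force: 0.0
```

```bash
python3 look.py w3.png
```

```text
5.5833 [600.6  99.8 135.2] [ 0. -0.  1.  0.] [-0.8  0.7  0.5] -0.005610754452212189
tab_knob {'uv': [277.4, 262.8], 'conf': 0.81} [601.8  99.5 135.5] [589.2  99.6 162.5]
latch_pivot {'uv': [154.4, 165.7], 'conf': 0.78} [557.5  35.1 112. ] [557.   36.  114.7]
case {'uv': [211.7, 284.3], 'conf': 0.88} [686.8  38.3   0. ] [632.5  59.1 100.8]
```

View pics/w3.png

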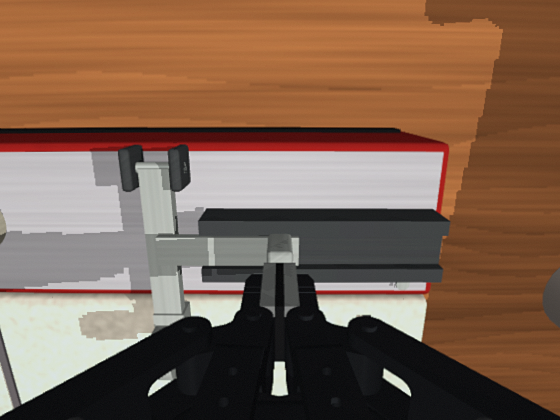

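The fingers at ~(280,270) now appear in line with the knob at ~(280,248), with no contact and the tab still locked. They must be passing behind it or above it, so I'll check the depth.

```bash
python3 - <<'E'
from h import *
np.set_printoptions(precision=1,suppress=True)
P=np.load('P.npy'); D=np.load('d.npy')
for v in range(228,300,4): print(v,P[v,270],P[v,280],P[v,290])
c=ctrl.calibration('wrist'); m=np.linalg.inv(np.array(c['mount']))
for t in [(0,0,0),(11,0,0),(-11,0,0),(0,0,-19)]:
    p=m@np.array([*t,1.]); print(t,p[:3],c['fx']*p[0]/p[2]+c['cx'],c['fy']*p[1]/p[2]+c['cy'])
for v in (275,285): print(v,P[v,255:305:3,1:])
E
```

```text
228 [588.   95.6 122.9] [587.7 100.7 123.7] [588.  105.9 122.8]
232 [589.9  95.6 123.6] [589.9 100.7 123.6] [590.  105.9 123.4]
236 [590.6  95.7 127.8] [590.2 100.7 128.7] [590.8 105.8 127. ]
240 [590.5  95.8 133.4] [590.6 100.7 133.1] [590.6 105.6 133.1]
244 [590.7  95.9 138.2] [590.6 100.7 138.3] [591.1 105.5 137.1]
248 [590.6  96.1 143.3] [590.3 100.7 144. ] [590.2 105.3 144.1]
252 [590.7  96.2 147.8] [590.6 100.7 147.9] [591.1 105.3 146.7]
256 [592.1  96.2 149.1] [592.1 100.7 149.1] [592.5 105.2 148.1]
260 [594.4  96.2 148.4] [594.3 100.7 148.5] [594.7 105.3 147.7]
264 [589.3  96.6 163.5] [588.8 100.7 164.5] [589.6 104.8 162.8]
268 [588.8  96.7 168.2] [588.9 100.7 168. ] [588.9 104.7 168. ]
272 [589.3  96.7 170.7] [589.3 100.7 170.7] [589.  104.6 171.4]
276 [589.7  96.8 173.4] [588.8 100.7 175.2] [589.4 104.5 173.9]
280 [589.5  96.9 177. ] [588.7 100.6 178.6] [589.1 104.4 177.7]
284 [588.5  97.  182.1] [588.9 100.6 181.3] [588.8 104.3 181.5]
288 [588.7  97.1 184.6] [588.6 100.6 184.8] [589.3 104.2 183.4]
292 [589.   97.1 186.9] [589.2 100.6 186.6] [589.4 104.2 186.3]
296 [588.7  97.2 190.1] [588.6 100.6 190.3] [589.  104.1 189.7]
(0, 0, 0) [ -0.5  23.7 180.8] 278.187974664001 260.4524414310862
(11, 0, 0) [ -0.5  13.2 177.5] 278.1942465767513 239.68599406942644
(-11, 0, 0) [ -0.5  34.2 184. ] 278.18192419527963 280.485682519793
(0, 0, -19) [ -0.5  29.3 162.6] 278.04804701307444 278.4126870853215
275 [[ 90.4 165.7]
 [ 91.7 165.8]
 [ 92.9 165.2]
 [ 94.5 173.8]
 [ 95.7 173.7]
 [ 96.8 174.4]
 [ 98.  173.5]
 [ 99.1 172.8]
 [100.3 173.8]
 [101.4 174. ]
 [102.6 173.1]
 [103.8 173.1]
 [104.9 174.3]
 [106.1 173.2]
 [107.6 166. ]
 [108.9 165.7]
 [110.1 165.3]]
285 [[ 91.  174.1]
 [ 92.2 174.4]
 [ 93.3 173.6]
 [ 94.8 181.3]
 [ 95.9 181.8]
 [ 97.  181.5]
 [ 98.1 181.7]
 [ 99.2 181.5]
 [100.3 181.3]
 [101.4 181.7]
 [102.5 181.5]
 [103.6 181.2]
 [104.6 182. ]
 [105.7 181.6]
 [106.8 182.3]
 [108.4 175. ]
 [109.5 174.8]]
```

The wrist depth shows the fingertips ending near z≈162 while the TCP reads 135, so they passed above the knob. I'll check that with the other cameras.

```bash
python3 - <<'E'
from h import *
np.set_printoptions(precision=1,suppress=True)
s=ctrl.sense()
im,D=ctrl.capture('scene'); c,M=T('scene',s)
save('s2.png',cv2.resize(im[180:320,230:400],None,fx=4,fy=4,interpolation=cv2.INTER_CUBIC))
v0,v1,u0,u1=200,300,250,380
pts=[]
for v in range(v0,v1):
    for u in range(u0,u1):
        if D[v,u]>0: pts.append([u,v,*at_depth(c,M,(u,v),D[v,u])])
p=np.array(pts)
g=p[(abs(p[:,2]-600)<18)&(abs(p[:,3]-100)<18)&(p[:,4]>127)]
for z in range(127,230,5):
    a=g[(g[:,4]>=z)&(g[:,4]<z+5)]
    if len(a): print(z,len(a),a[:,2:4].min(0),a[:,2:4].max(0))
E
```

```text
127 6 [601.9  90.6] [613.8 107.1]
132 12 [591.3  95.3] [613.3 107.4]
137 7 [592.1 102.9] [612.  106.7]
142 12 [595.6  99.8] [613.1 107.2]
147 15 [602.8  95.7] [613.  106.8]
162 5 [609.1  95.4] [611.7 107.2]
167 11 [605.5  87.4] [611.8 112.8]
172 9 [603.8  93.9] [611.9 113.6]
177 13 [603.8  87.1] [611.9 113. ]
182 7 [606.7  97.1] [611.7 113.7]
187 4 [608.1  96.4] [611.5 113.8]
192 9 [605.8  95.3] [612.1 113.9]
197 4 [607.2 103.5] [613.2 114.7]
202 16 [607.2  87.5] [614.2 117.6]
207 9 [605.3  91.2] [612.9 116.9]
212 13 [599.5  94.8] [612.7 117.8]
217 4 [607.3  94.8] [612.4 116. ]
222 9 [607.2  89.5] [617.5 115.9]
227 11 [611.1  86.3] [617.8 116.1]
```

View pics/s2.png

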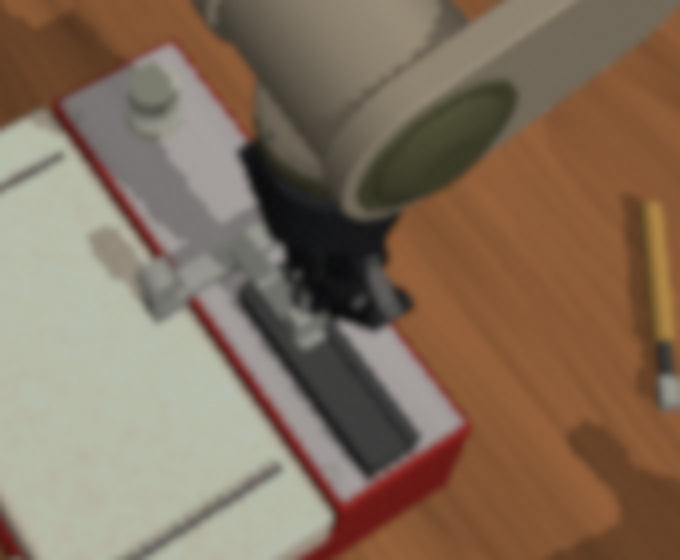

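Both cameras put the true fingertips about 28 mm above the reported TCP, correct in xy, and the knob is untouched at y 95–107. I'll back off to y≈70, go down 28 mm more, and look again.

Request:
send_rows([
  {"offset":[0,-1.5,0.3],"spin":0},
  {"offset":[0,-3,0.3],"spin":0},
  {"offset":[0,-3,0],"spin":0},
  {"offset":[0,-3,-0.8],"spin":0},
  {"offset":[0,-3,-1.6],"spin":0},
  {"offset":[0,-3,-2.3],"spin":0},
  {"offset":[0,-3,-2.7],"spin":0},
  {"offset":[0,-3,-2.7],"spin":0},
])

```text
time_s: 6.55
eef_pos: [600.0, 70.2, 106.7]
ee_rot: [-0.001, -0.0, 1.0, 0.0]
force: [0.4, -0.6, 0.4]
grip_width: 0.0
grip_force: 0.0
```

```bash
python3 look.py w4.png; python3 - <<'E'
import numpy as np
np.set_printoptions(precision=1,suppress=True)
P=np.load('P.npy')
for v in range(240,290,4): print(v,P[v,272],P[v,285])
for v in (268,276,284): print(v,P[v,235:345:5,1:].tolist() and [tuple(x.round(0)) for x in P[v,235:345:5]])
E
```

```text
6.55 [600.   70.2 106.7] [-0. -0.  1.  0.] [ 0.4 -0.6  0.4] 0.00016931092016159475
tab_knob {'uv': [346.7, 292.9], 'conf': 0.64} [601.8  99.1 135.5] [594.5  96.4 148.4]
latch_pivot {'uv': [198.9, 181.1], 'conf': 0.71} [558.9  34.6 112. ] [558.2  35.3 115.2]
case {'uv': [239.9, 300.5], 'conf': 0.83} [685.6  37.6   0. ] [626.   49.8 100.9]
240 [583.7  67.4 120.7] [583.3  73.2 121.7]
244 [584.6  67.5 123.3] [584.4  73.2 123.7]
248 [586.4  67.5 123.4] [586.2  73.2 124. ]
252 [588.9  67.4 122.1] [588.3  73.2 123.5]
256 [589.8  67.5 124.4] [590.1  73.2 123.8]
260 [593.6  67.4 120.4] [593.5  73.3 120.4]
264 [588.3  67.7 135.8] [587.7  73.  137.2]
268 [588.4  67.8 139.4] [588.6  73.  138.9]
272 [588.2  67.8 143.4] [588.8  72.9 142.1]
276 [589.1  67.9 145.1] [588.4  72.9 146.5]
280 [589.1  67.9 148.3] [588.7  72.8 149.1]
284 [588.4  68.  152.7] [588.9  72.8 151.8]
288 [588.1  68.1 156.3] [588.6  72.7 155.4]
268 [(np.float64(597.0), np.float64(51.0), np.float64(122.0)), (np.float64(597.0), np.float64(53.0), np.float64(122.0)), (np.float64(597.0), np.float64(55.0), np.float64(122.0)), (np.float
[... 2954 characters left out ...]
0)), (np.float64(589.0), np.float64(73.0), np.float64(152.0)), (np.float64(589.0), np.float64(75.0), np.float64(151.0)), (np.float64(588.0), np.float64(76.0), np.float64(153.0)), (np.float64(592.0), np.float64(79.0), np.float64(146.0)), (np.float64(593.0), np.float64(81.0), np.float64(145.0)), (np.float64(592.0), np.float64(83.0), np.float64(145.0)), (np.float64(605.0), np.float64(87.0), np.float64(122.0)), (np.float64(605.0), np.float64(89.0), np.float64(122.0)), (np.float64(605.0), np.float64(92.0), np.float64(122.0)), (np.float64(604.0), np.float64(94.0), np.float64(123.0)), (np.float64(599.0), np.float64(95.0), np.float64(132.0)), (np.float64(593.0), np.float64(94.0), np.float64(145.0))]
```

View pics/w4.png

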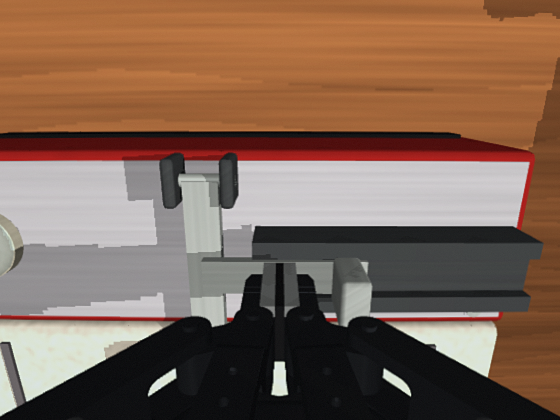

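The tip is now at z≈134, between lever and knob, with the knob's face at column ~335. Contact should come near TCP y≈82.

Request:
send_rows([
  {"offset":[0,0.3,0],"spin":0},
  {"offset":[0,0.6,0],"spin":0},
  {"offset":[0,0.8,0],"spin":0},
  {"offset":[0,0.9,0],"spin":0},
  {"offset":[0,0.9,0],"spin":0},
])

```text
time_s: 7.22
eef_pos: [600.6, 79.0, 108.2]
ee_rot: [0.0, -0.0, 1.0, 0.0]
force: [0.8, -0.0, 0.4]
grip_width: -0.0
grip_force: 0.0
```

Request:
send_rows([
  {"offset":[0,0.1,0],"spin":0},
  {"offset":[0,0.2,0],"spin":0},
  {"offset":[0,0.3,0],"spin":0},
  {"offset":[0,0.3,0],"spin":0},
])

```text
time_s: 7.55
eef_pos: [600.7, 81.6, 108.2]
ee_rot: [0.0, -0.0, 1.0, -0.0]
force: [1.5, -0.6, 1.0]
grip_width: -0.001
grip_force: 0.5
```

Request:
send_rows([
  {"offset":[0,0.1,0],"spin":0},
  {"offset":[0,0.2,0],"spin":0},
  {"offset":[0,0.2,0],"spin":0},
])

```text
time_s: 7.8
eef_pos: [600.6, 83.7, 108.2]
ee_rot: [0.0, -0.0, 1.0, -0.0]
force: [0.7, -0.9, 0.2]
grip_width: -0.001
grip_force: 0.5
```

Request:
send_rows([
  {"offset":[0,0.1,0],"spin":0},
  {"offset":[0,0.2,0],"spin":0},
  {"offset":[0,0.2,0],"spin":0},
])

```text
time_s: 8.05
eef_pos: [600.7, 85.8, 108.2]
ee_rot: [0.0, -0.0, 1.0, 0.0]
force: [-0.2, -0.5, 0.2]
grip_width: 0.006
grip_force: 0.5
```

Request:
send_rows([
  {"offset":[0,0.1,0],"spin":0},
  {"offset":[0,0.2,0],"spin":0},
  {"offset":[0,0.2,0],"spin":0},
])

```text
time_s: 8.3
eef_pos: [600.6, 87.8, 108.2]
ee_rot: [0.0, -0.0, 1.0, 0.0]
force: [0.1, -0.7, -0.2]
grip_width: 0.002
grip_force: 0.5
```

Request:
send_rows([
  {"offset":[0,0.1,0],"spin":0},
  {"offset":[0,0.2,0],"spin":0},
  {"offset":[0,0.2,0],"spin":0},
])

```text
time_s: 8.55
eef_pos: [600.6, 89.8, 108.2]
ee_rot: [0.0, -0.0, 1.0, 0.0]
force: [0.2, -0.7, -0.5]
grip_width: -0.002
grip_force: 0.5
```

Request:
send_rows([
  {"offset":[0,0.1,0],"spin":0},
  {"offset":[0,0.2,0],"spin":0},
  {"offset":[0,0.2,0],"spin":0},
])

```text
time_s: 8.8
eef_pos: [600.6, 91.8, 108.2]
ee_rot: [0.0, -0.0, 1.0, 0.0]
force: [-0.3, -1.7, 0.2]
grip_width: -0.001
grip_force: 0.5
```

Request:
send_rows([
  {"offset":[0,0.05,0],"spin":0},
  {"offset":[0,0.1,0],"spin":0},
  {"offset":[0,0.1,0],"spin":0},
])

```text
time_s: 9.05
eef_pos: [600.6, 92.7, 108.2]
ee_rot: [0.0, -0.0, 1.0, 0.0]
force: [0.4, -1.4, -0.1]
grip_width: 0.001
grip_force: 0.6
```

Request:
send_rows([
  {"offset":[0,0.05,0],"spin":0},
  {"offset":[0,0.1,0],"spin":0},
  {"offset":[0,0.1,0],"spin":0},
])

```text
time_s: 9.3
eef_pos: [600.6, 93.7, 108.2]
ee_rot: [0.0, -0.0, 1.0, 0.0]
force: [-0.1, -0.1, -0.1]
grip_width: 0.0
grip_force: 0.7
```

grip_force tracks the contact with little noise, so I'll use it to watch for the rise and the click.

Request:
send_rows([
  {"offset":[0,0.05,0],"spin":0},
  {"offset":[0,0.1,0],"spin":0},
  {"offset":[0,0.1,0],"spin":0},
])

```text
time_s: 9.55
eef_pos: [600.6, 94.7, 108.2]
ee_rot: [0.0, -0.0, 1.0, 0.0]
force: [0.6, -0.4, 0.3]
grip_width: 0.001
grip_force: 0.7
```

Request:
send_rows([
  {"offset":[0,0.05,0],"spin":0},
  {"offset":[0,0.1,0],"spin":0},
  {"offset":[0,0.1,0],"spin":0},
])

```text
time_s: 9.8
eef_pos: [600.6, 95.7, 108.2]
ee_rot: [-0.0, -0.0, 1.0, 0.0]
force: [0.3, -1.5, -0.2]
grip_width: -0.001
grip_force: 0.7
```

Request:
send_rows([
  {"offset":[0,0.05,0],"spin":0},
  {"offset":[0,0.1,0],"spin":0},
  {"offset":[0,0.1,0],"spin":0},
])

```text
time_s: 10.05
eef_pos: [600.7, 96.7, 108.2]
ee_rot: [0.0, -0.0, 1.0, 0.0]
force: [0.3, -1.5, -0.7]
grip_width: -0.001
grip_force: 0.7
```

Request:
send_rows([
  {"offset":[0,0.05,0],"spin":0},
  {"offset":[0,0.1,0],"spin":0},
  {"offset":[0,0.1,0],"spin":0},
])

```text
time_s: 10.3
eef_pos: [600.6, 97.7, 108.2]
ee_rot: [0.0, -0.0, 1.0, 0.0]
force: [1.1, -1.6, 0.4]
grip_width: 0.003
grip_force: 0.7
```

Request:
send_rows([
  {"offset":[0,0.05,0],"spin":0},
  {"offset":[0,0.1,0],"spin":0},
  {"offset":[0,0.1,0],"spin":0},
])

```text
time_s: 10.55
eef_pos: [600.7, 98.7, 108.2]
ee_rot: [0.0, -0.0, 1.0, 0.0]
force: [-0.5, -1.2, 0.4]
grip_width: 0.004
grip_force: 0.7
```

Request:
send_rows([
  {"offset":[0,0.05,0],"spin":0},
  {"offset":[0,0.1,0],"spin":0},
  {"offset":[0,0.1,0],"spin":0},
])

```text
time_s: 10.8
eef_pos: [600.6, 99.7, 108.2]
ee_rot: [-0.0, -0.0, 1.0, 0.0]
force: [0.2, -0.9, 0.5]
grip_width: 0.001
grip_force: 0.7
```

Request:
send_rows([
  {"offset":[0,0.05,0],"spin":0},
  {"offset":[0,0.1,0],"spin":0},
  {"offset":[0,0.1,0],"spin":0},
])

```text
time_s: 11.05
eef_pos: [600.7, 100.7, 108.2]
ee_rot: [0.0, -0.0, 1.0, 0.0]
force: [1.3, -1.2, 0.7]
grip_width: 0.002
grip_force: 0.7
```

Request:
send_rows([
  {"offset":[0,0.05,0],"spin":0},
  {"offset":[0,0.1,0],"spin":0},
  {"offset":[0,0.1,0],"spin":0},
])

```text
time_s: 11.3
eef_pos: [600.7, 101.7, 108.2]
ee_rot: [0.0, -0.0, 1.0, 0.0]
force: [0.9, -0.7, 0.1]
grip_width: -0.006
grip_force: 0.7
```

Request:
send_rows([
  {"offset":[0,0.05,0],"spin":0},
  {"offset":[0,0.1,0],"spin":0},
  {"offset":[0,0.1,0],"spin":0},
])

```text
time_s: 11.55
eef_pos: [600.6, 102.7, 108.2]
ee_rot: [0.0, -0.0, 1.0, 0.0]
force: [0.4, -1.8, 0.8]
grip_width: -0.0
grip_force: 0.7
```

Request:
send_rows([
  {"offset":[0,0.05,0],"spin":0},
  {"offset":[0,0.1,0],"spin":0},
  {"offset":[0,0.1,0],"spin":0},
])

```text
time_s: 11.8
eef_pos: [600.6, 103.7, 108.2]
ee_rot: [-0.0, -0.0, 1.0, 0.0]
force: [0.5, -0.9, 0.8]
grip_width: -0.001
grip_force: 0.7
```

Request:
send_rows([
  {"offset":[0,0.05,0],"spin":0},
  {"offset":[0,0.1,0],"spin":0},
  {"offset":[0,0.1,0],"spin":0},
])

```text
time_s: 12.05
eef_pos: [600.7, 104.7, 108.2]
ee_rot: [0.0, -0.0, 1.0, 0.0]
force: [1.1, -0.9, -0.4]
grip_width: 0.001
grip_force: 0.8
```

Request:
send_rows([
  {"offset":[0,0.05,0],"spin":0},
  {"offset":[0,0.1,0],"spin":0},
  {"offset":[0,0.1,0],"spin":0},
])

```text
time_s: 12.3
eef_pos: [600.7, 105.8, 108.2]
ee_rot: [0.0, -0.0, 1.0, 0.0]
force: [1.0, -2.8, -0.4]
grip_width: -0.003
grip_force: 0.8
```

Request:
send_rows([
  {"offset":[0,0.05,0],"spin":0},
  {"offset":[0,0.1,0],"spin":0},
  {"offset":[0,0.1,0],"spin":0},
])

```text
time_s: 12.55
eef_pos: [600.6, 106.8, 108.2]
ee_rot: [-0.0, -0.0, 1.0, 0.0]
force: [0.6, -1.9, -0.6]
grip_width: 0.002
grip_force: 0.8
```

Request:
send_rows([
  {"offset":[0,0.05,0],"spin":0},
  {"offset":[0,0.1,0],"spin":0},
  {"offset":[0,0.1,0],"spin":0},
])

```text
time_s: 12.8
eef_pos: [600.7, 107.7, 108.2]
ee_rot: [0.0, -0.0, 1.0, 0.0]
force: [0.3, -1.0, -0.3]
grip_width: -0.002
grip_force: 0.8
```

Request:
send_rows([
  {"offset":[0,0.05,0],"spin":0},
  {"offset":[0,0.1,0],"spin":0},
  {"offset":[0,0.1,0],"spin":0},
])

```text
time_s: 13.05
eef_pos: [600.6, 108.7, 108.2]
ee_rot: [-0.0, -0.0, 1.0, 0.0]
force: [0.7, -1.8, -0.8]
grip_width: -0.004
grip_force: 0.8
```

Request:
send_rows([
  {"offset":[0,0.05,0],"spin":0},
  {"offset":[0,0.1,0],"spin":0},
  {"offset":[0,0.1,0],"spin":0},
])

```text
time_s: 13.3
eef_pos: [600.6, 109.7, 108.2]
ee_rot: [0.0, -0.0, 1.0, 0.0]
force: [1.5, -1.6, 0.7]
grip_width: 0.001
grip_force: 0.8
```

Request:
send_rows([
  {"offset":[0,0.05,0],"spin":0},
  {"offset":[0,0.1,0],"spin":0},
  {"offset":[0,0.1,0],"spin":0},
])

```text
time_s: 13.55
eef_pos: [600.6, 110.7, 108.2]
ee_rot: [0.0, -0.0, 1.0, 0.0]
force: [1.1, -1.5, 0.5]
grip_width: 0.001
grip_force: 0.8
```

Request:
send_rows([
  {"offset":[0,0.05,0],"spin":0},
  {"offset":[0,0.1,0],"spin":0},
  {"offset":[0,0.1,0],"spin":0},
])

```text
time_s: 13.8
eef_pos: [600.6, 111.7, 108.2]
ee_rot: [0.0, -0.0, 1.0, 0.0]
force: [0.8, -2.0, -0.2]
grip_width: 0.001
grip_force: 0.8
```

Request:
send_rows([
  {"offset":[0,0.05,0],"spin":0},
  {"offset":[0,0.1,0],"spin":0},
  {"offset":[0,0.1,0],"spin":0},
])

```text
time_s: 14.05
eef_pos: [600.6, 112.7, 108.2]
ee_rot: [0.0, -0.0, 1.0, 0.0]
force: [1.6, -2.5, 0.5]
grip_width: -0.001
grip_force: 0.8
```

Request:
send_rows([
  {"offset":[0,0.05,0],"spin":0},
  {"offset":[0,0.1,0],"spin":0},
  {"offset":[0,0.1,0],"spin":0},
])

```text
time_s: 14.3
eef_pos: [600.7, 113.7, 108.2]
ee_rot: [0.0, -0.0, 1.0, 0.0]
force: [1.0, -1.7, 0.2]
grip_width: -0.005
grip_force: 0.8
```

Request:
send_rows([
  {"offset":[0,0.05,0],"spin":0},
  {"offset":[0,0.1,0],"spin":0},
  {"offset":[0,0.1,0],"spin":0},
])

```text
time_s: 14.55
eef_pos: [600.6, 114.7, 108.2]
ee_rot: [0.0, -0.0, 1.0, 0.0]
force: [1.1, -2.6, 0.7]
grip_width: -0.001
grip_force: 0.8
```

Request:
send_rows([
  {"offset":[0,0.05,0],"spin":0},
  {"offset":[0,0.1,0],"spin":0},
  {"offset":[0,0.1,0],"spin":0},
])

```text
time_s: 14.8
eef_pos: [600.7, 115.5, 108.2]
ee_rot: [0.0, -0.0, 1.0, -0.0]
force: [1.3, -2.7, -0.1]
grip_width: 0.001
grip_force: 1.5
```

The force is rising, so I'm switching to finer steps.

Request:
send_rows([
  {"offset":[0,0.03,0],"spin":0},
  {"offset":[0,0.06,0],"spin":0},
  {"offset":[0,0.06,0],"spin":0},
])

```text
time_s: 15.05
eef_pos: [600.7, 116.0, 108.2]
ee_rot: [0.0, -0.0, 1.0, -0.0]
force: [1.6, -3.8, 0.3]
grip_width: -0.002
grip_force: 2.3
```

Request:
send_rows([
  {"offset":[0,0.03,0],"spin":0},
  {"offset":[0,0.06,0],"spin":0},
  {"offset":[0,0.06,0],"spin":0},
])

```text
time_s: 15.3
eef_pos: [600.7, 116.9, 108.2]
ee_rot: [0.0, -0.0, 1.0, 0.0]
force: [1.4, -4.0, 0.5]
grip_width: 0.0
grip_force: 1.9
```

Request:
send_rows([
  {"offset":[0,0.03,0],"spin":0},
  {"offset":[0,0.05,0],"spin":0},
  {"offset":[0,0.05,0],"spin":0},
])

```text
time_s: 15.55
eef_pos: [600.7, 117.5, 108.2]
ee_rot: [0.0, -0.0, 1.0, 0.0]
force: [1.3, -2.7, 1.6]
grip_width: 0.001
grip_force: 1.6
```

Request:
send_rows([
  {"offset":[0,0.03,0],"spin":0},
  {"offset":[0,0.05,0],"spin":0},
  {"offset":[0,0.05,0],"spin":0},
])

```text
time_s: 15.8
eef_pos: [600.7, 118.0, 108.2]
ee_rot: [0.0, -0.0, 1.0, 0.0]
force: [1.4, -3.3, 0.9]
grip_width: -0.0
grip_force: 1.5
```

Request:
send_rows([
  {"offset":[0,-0.1,0],"spin":0},
  {"offset":[0,-0.2,0],"spin":0},
  {"offset":[0,-0.3,0],"spin":0},
  {"offset":[0,-0.3,0],"spin":0},
])

```text
time_s: 16.13
eef_pos: [600.6, 114.8, 108.2]
ee_rot: [-0.0, -0.0, 1.0, 0.0]
force: [1.0, -1.8, 0.6]
grip_width: 0.0
grip_force: 1.0
```

Request:
send_rows([
  {"offset":[0,0,0],"spin":0},
  {"offset":[0,0,0],"spin":0},
])

```text
time_s: 16.3
eef_pos: [600.6, 114.9, 108.2]
ee_rot: [-0.0, -0.0, 1.0, 0.0]
force: [1.2, -2.1, 0.0]
grip_width: 0.002
grip_force: 1.0
```

Request:
send_rows([
  {"offset":[0,-0.1,0],"spin":0},
  {"offset":[0,-0.2,0],"spin":0},
  {"offset":[0,-0.2,0],"spin":0},
])

```text
time_s: 16.55
eef_pos: [600.6, 112.7, 108.2]
ee_rot: [-0.0, -0.0, 1.0, 0.0]
force: [0.6, -1.0, -0.2]
grip_width: 0.006
grip_force: 0.9
```

It's still following me back, so it isn't caught yet. I'll go forward again, past 118.

Request:
send_rows([
  {"offset":[0,0.1,0],"spin":0},
  {"offset":[0,0.2,0],"spin":0},
  {"offset":[0,0.3,0],"spin":0},
  {"offset":[0,0.35,0],"spin":0},
  {"offset":[0,0.4,0],"spin":0},
  {"offset":[0,0.45,0],"spin":0},
  {"offset":[0,0.5,0],"spin":0},
  {"offset":[0,0.5,0],"spin":0},
])

```text
time_s: 17.22
eef_pos: [600.6, 118.0, 108.2]
ee_rot: [-0.0, -0.0, 1.0, 0.0]
force: [0.3, -2.9, 0.0]
grip_width: -0.0
grip_force: 1.5
```

Request:
send_rows([
  {"offset":[0,0.03,0],"spin":0},
  {"offset":[0,0.05,0],"spin":0},
  {"offset":[0,0.05,0],"spin":0},
])

```text
time_s: 17.47
eef_pos: [600.6, 118.4, 108.2]
ee_rot: [-0.0, -0.0, 1.0, 0.0]
force: [-0.0, -3.2, -0.8]
grip_width: -0.0
grip_force: 1.3
```

Request:
send_rows([
  {"offset":[0,0.03,0],"spin":0},
  {"offset":[0,0.05,0],"spin":0},
  {"offset":[0,0.05,0],"spin":0},
])

```text
time_s: 17.72
eef_pos: [600.6, 118.9, 108.2]
ee_rot: [-0.0, -0.0, 1.0, 0.0]
force: [-0.0, -3.0, 1.2]
grip_width: 0.002
grip_force: 1.2
```

Request:
send_rows([
  {"offset":[0,0.03,0],"spin":0},
  {"offset":[0,0.05,0],"spin":0},
  {"offset":[0,0.05,0],"spin":0},
])

```text
time_s: 17.97
eef_pos: [600.6, 119.4, 108.2]
ee_rot: [0.0, -0.0, 1.0, 0.0]
force: [0.4, -2.6, -0.3]
grip_width: -0.001
grip_force: 1.1
```

Request:
send_rows([
  {"offset":[0,0.03,0],"spin":0},
  {"offset":[0,0.05,0],"spin":0},
  {"offset":[0,0.05,0],"spin":0},
])

```text
time_s: 18.22
eef_pos: [600.6, 119.9, 108.2]
ee_rot: [-0.0, -0.0, 1.0, 0.0]
force: [0.6, -2.4, 0.4]
grip_width: 0.001
grip_force: 1.0
```

Request:
send_rows([
  {"offset":[0,0.03,0],"spin":0},
  {"offset":[0,0.05,0],"spin":0},
  {"offset":[0,0.05,0],"spin":0},
])

```text
time_s: 18.47
eef_pos: [600.6, 120.5, 108.2]
ee_rot: [-0.0, -0.0, 1.0, 0.0]
force: [0.8, -2.4, 0.7]
grip_width: -0.002
grip_force: 0.9
```

Request:
send_rows([
  {"offset":[0,0.03,0],"spin":0},
  {"offset":[0,0.06,0],"spin":0},
  {"offset":[0,0.06,0],"spin":0},
])

```text
time_s: 18.72
eef_pos: [600.6, 121.1, 108.2]
ee_rot: [-0.0, -0.0, 1.0, 0.0]
force: [0.9, -1.6, -0.3]
grip_width: -0.001
grip_force: 0.8
```

Request:
send_rows([
  {"offset":[0,0.03,0],"spin":0},
  {"offset":[0,0.06,0],"spin":0},
  {"offset":[0,0.06,0],"spin":0},
])

```text
time_s: 18.97
eef_pos: [600.6, 121.6, 108.2]
ee_rot: [-0.0, -0.0, 1.0, 0.0]
force: [0.5, 0.1, 0.2]
grip_width: -0.0
grip_force: 0.6
```

Request:
send_rows([
  {"offset":[0,0,0],"spin":0},
  {"offset":[0,0,0],"spin":0},
])

```text
time_s: 19.13
eef_pos: [600.6, 121.6, 108.2]
ee_rot: [-0.0, -0.0, 1.0, 0.0]
force: [0.2, -1.0, -0.7]
grip_width: -0.0
grip_force: 0.4
```

Request:
send_rows([
  {"offset":[0,0.03,0],"spin":0},
  {"offset":[0,0.05,0],"spin":0},
  {"offset":[0,0.05,0],"spin":0},
  {"offset":[0,0.05,0],"spin":0},
])

```text
time_s: 19.47
eef_pos: [600.6, 122.1, 108.2]
ee_rot: [-0.0, -0.0, 1.0, 0.0]
force: [-0.3, -0.2, -0.2]
grip_width: 0.002
grip_force: 0.5
```

The force has dropped, which looks like the click. I'll back off to test it.

Request:
send_rows([
  {"offset":[0,-0.15,0],"spin":0},
  {"offset":[0,-0.3,0],"spin":0},
  {"offset":[0,-0.3,0],"spin":0},
  {"offset":[0,-0.3,0],"spin":0},
  {"offset":[0,-0.3,0],"spin":0},
])

```text
time_s: 19.88
eef_pos: [600.6, 118.7, 108.2]
ee_rot: [-0.0, -0.0, 1.0, -0.0]
force: [-1.0, -3.1, 0.3]
grip_width: 0.003
grip_force: 1.4
```

Not caught: the load comes back as I retreat. I'll go further still.

Request:
send_rows([
  {"offset":[0,0.1,0],"spin":0},
  {"offset":[0,0.2,0],"spin":0},
  {"offset":[0,0.25,0],"spin":0},
  {"offset":[0,0.3,0],"spin":0},
  {"offset":[0,0.3,0],"spin":0},
])

```text
time_s: 20.3
eef_pos: [600.6, 122.4, 108.2]
ee_rot: [-0.0, -0.0, 1.0, 0.0]
force: [-0.6, -0.0, 0.3]
grip_width: -0.001
grip_force: 0.2
```

Request:
send_rows([
  {"offset":[0,0.03,0],"spin":0},
  {"offset":[0,0.05,0],"spin":0},
  {"offset":[0,0.05,0],"spin":0},
])

```text
time_s: 20.55
eef_pos: [600.6, 122.6, 108.2]
ee_rot: [-0.0, -0.0, 1.0, 0.0]
force: [-0.0, -0.2, -0.9]
grip_width: 0.002
grip_force: 0.2
```

Request:
send_rows([
  {"offset":[0,0.03,0],"spin":0},
  {"offset":[0,0.05,0],"spin":0},
  {"offset":[0,0.05,0],"spin":0},
])

```text
time_s: 20.8
eef_pos: [600.6, 123.1, 108.2]
ee_rot: [0.0, -0.0, 1.0, 0.0]
force: [-0.2, 0.0, 0.3]
grip_width: 0.003
grip_force: 0.2
```

Request:
send_rows([
  {"offset":[0,-0.1,0],"spin":0},
  {"offset":[0,-0.2,0],"spin":0},
  {"offset":[0,-0.3,0],"spin":0},
  {"offset":[0,-0.3,0],"spin":0},
])

```text
time_s: 21.13
eef_pos: [600.7, 119.8, 108.2]
ee_rot: [0.0, 0.0, 1.0, 0.0]
force: [0.4, 0.3, 0.3]
grip_width: 0.001
grip_force: 0.0
```

```bash
python3 look.py w5.png; python3 - <<'E'
import numpy as np
np.set_printoptions(precision=1,suppress=True)
P=np.load('P.npy').reshape(-1,3)
for lo,hi in ((126,131),(140,146),(146,150)):
    m=(P[:,2]>lo)&(P[:,2]<hi)&(P[:,0]>588)&(P[:,0]<614)&(P[:,1]>130)&(P[:,1]<170)
    print(lo,m.sum(),np.percentile(P[m],[2,98],0) if m.sum() else '')
E
```

```text
21.1333 [600.7 119.8 108.2] [0. 0. 1. 0.] [0.4 0.3 0.3] 0.0013979249954477139
tab_knob {'uv': [330.6, 290.2], 'conf': 0.9} [602.  142.2 135.5] [594.8 140.2 148.4]
tab_knob {'uv': [90.8, 179.8], 'conf': 0.33} [554.2  47.  135.5] [558.4  36.6 115.9]
latch_pivot {'uv': [91.5, 177.6], 'conf': 0.9} [558.2  35.  112. ] [557.5  36.7 115.3]
case {'uv': [179.2, 300.5], 'conf': 0.64} [687.9  35.2   0. ] [614.4  73.5 123.3]
126 179 [[590.  137.4 126.2]
 [608.9 148.2 130.8]]
140 346 [[590.  130.4 140.1]
 [605.6 148.3 145.9]]
146 1363 [[590.4 132.3 146.4]
 [609.8 148.6 149.5]]
```

The tab is caught: the knob is at y≈142.5 (travel ≈41 mm), contact is zero, and it stays there after I backed off. Now I'll lift and go above the latch grip with the fingers partly open.

Request:
send_rows([
  {"offset":[0,-1.5,0],"spin":0},
  {"offset":[0,-3,1],"spin":0},
  {"offset":[0,-3.5,4],"spin":0},
  {"offset":[1,-5,7],"spin":0},
  {"offset":[3,-7,7.5],"spin":0},
  {"offset":[5,-8.4,7.5],"spin":0},
  {"offset":[5.7,-8.4,7.5],"spin":0},
  {"offset":[5.7,-8.4,7.5],"spin":0},
], grip=0.45)

```text
time_s: 22.05
eef_pos: [658.5, 35.1, 182.5]
ee_rot: [-0.0, 0.001, 1.0, 0.0]
force: [0.1, 0.9, -0.4]
grip_width: 0.451
grip_force: 0.0
```

```bash
python3 look.py w6.png; python3 - <<'E'
import numpy as np
np.set_printoptions(precision=1,suppress=True)
P=np.load('P.npy').reshape(-1,3)
for n,b in (('knob',(585,615,125,160,146,150)),('disc',(640,675,20,52,138,149)),('fing',(645,655,0,90,165,260))):
    m=(P[:,0]>b[0])&(P[:,0]<b[1])&(P[:,1]>b[2])&(P[:,1]<b[3])&(P[:,2]>b[4])&(P[:,2]<b[5])
    print(n,m.sum(),np.percentile(P[m],[1,50,99],0) if m.sum() else '')
E
```

```text
22.05 [658.5  35.1 182.5] [-0.  0.  1.  0.] [ 0.1  0.9 -0.4] 0.4514978762959412
tab_knob {'uv': [462.2, 134.1], 'conf': 0.83} [600.9 141.1 135.5] [600.2 137.2 143.4]
latch_grip {'uv': [277.6, 227.8], 'conf': 0.8} [657.9  34.6 136. ] [654.4  34.7 145.9]
latch_pivot {'uv': [277.9, 59.5], 'conf': 0.81} [559.1  34.8 112. ] [559.5  34.8 115.9]
case {'uv': [280.5, 209.7], 'conf': 0.59} [687.2  36.8   0. ] [651.   36.4 120.3]
knob 869 [[590.3 137.  146.2]
 [600.8 142.2 148.2]
 [611.8 148.5 149.6]]
disc 992 [[647.7  26.6 138.3]
 [655.3  35.5 145.3]
 [666.7  44.4 147.6]]
fing 6560 [[645.2   0.9 211.2]
 [647.2  55.4 244.5]
 [654.5  85.3 259.9]]
```

View pics/w6.png

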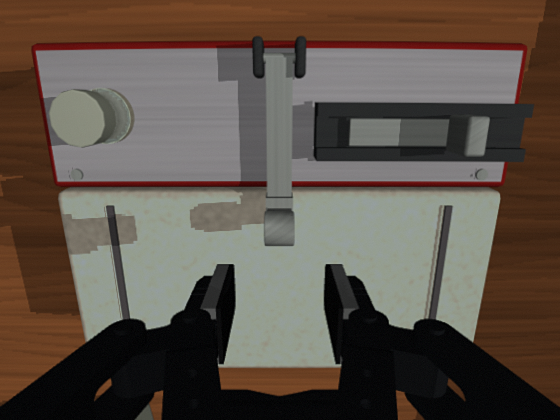

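The tab stays back (knob at ~(476,135)), and the grip disc at ~(279,228) is centred between the open fingers (tips z≈211 at TCP 182). I'll descend so the tips reach z≈118, then close.

Request:
send_rows([
  {"offset":[0,0.05,-3],"spin":0},
  {"offset":[0,0.05,-5.5],"spin":0},
  {"offset":[0,0.05,-7.5],"spin":0},
  {"offset":[0,0.05,-8.6],"spin":0},
  {"offset":[0,0.05,-9.2],"spin":0},
  {"offset":[0,0.05,-9.2],"spin":0},
])

```text
time_s: 22.8
eef_pos: [657.3, 36.8, 90.7]
ee_rot: [-0.001, -0.0, 1.0, 0.0]
force: [-0.0, -0.2, 0.3]
grip_width: 0.451
grip_force: 0.0
```

Request:
send_rows([
  {"offset":[0,0,0],"spin":0},
  {"offset":[0,0,0],"spin":0},
  {"offset":[0,0,0],"spin":0},
  {"offset":[0,0,0],"spin":0},
  {"offset":[0,0,0],"spin":0},
  {"offset":[0,0,0],"spin":0},
], grip=0.1, squeeze=30)

```text
time_s: 23.3
eef_pos: [658.4, 34.9, 92.9]
ee_rot: [0.001, 0.0, 1.0, -0.001]
force: [-1.1, -7.0, 0.8]
grip_width: 0.206
grip_force: 35.7
```

Gripped (17.5 mm opening). I'll swing along the arc, starting gently.

Request:
send_rows([
  {"offset":[-0.1,0,0.4],"spin":0},
  {"offset":[-0.25,0,0.86],"spin":0},
  {"offset":[-0.57,0,1.7],"spin":0},
  {"offset":[-0.97,0,2.5],"spin":0},
  {"offset":[-1.43,0,3.27],"spin":0},
  {"offset":[-1.43,0,3.27],"spin":0},
])

```text
time_s: 23.8
eef_pos: [643.3, 34.9, 125.7]
ee_rot: [0.001, 0.0, 1.0, -0.001]
force: [-1.0, -6.8, -2.2]
grip_width: 0.204
grip_force: 33.6
```

Request:
send_rows([
  {"offset":[-0.53,0,0.73],"spin":0},
  {"offset":[-1.11,0,1.41],"spin":0},
  {"offset":[-1.76,0,2.03],"spin":0},
  {"offset":[-2.46,0,2.59],"spin":0},
  {"offset":[-3.2,0,3.1],"spin":0},
  {"offset":[-3.98,0,3.53],"spin":0},
  {"offset":[-4.8,0,3.9],"spin":0},
  {"offset":[-5.65,0,4.19],"spin":0},
])

```text
time_s: 24.47
eef_pos: [587.9, 35.0, 167.3]
ee_rot: [0.002, 0.0, 1.0, -0.001]
force: [5.3, -7.8, -4.6]
grip_width: 0.2
grip_force: 30.7
```

Request:
send_rows([
  {"offset":[-0.87,0,0.2],"spin":0},
  {"offset":[-1.76,0,0.35],"spin":0},
  {"offset":[-2.65,0,0.42],"spin":0},
  {"offset":[-3.55,0,0.4],"spin":0},
  {"offset":[-4.1,0,0.35],"spin":0},
  {"offset":[-4.1,0,0.35],"spin":0},
  {"offset":[-4.1,0,0.35],"spin":0},
])

```text
time_s: 25.05
eef_pos: [546.9, 35.0, 171.6]
ee_rot: [0.002, 0.0, 1.0, -0.002]
force: [-0.9, -6.9, 3.5]
grip_width: 0.2
grip_force: 30.8
```

Request:
send_rows([
  {"offset":[0,0,0],"spin":0},
  {"offset":[0,0,0],"spin":0},
  {"offset":[0,0,0],"spin":0},
  {"offset":[0,0,0],"spin":0},
], grip=0.5)

```text
time_s: 25.38
eef_pos: [545.9, 36.7, 169.6]
ee_rot: [0.0, -0.0, 1.0, 0.0]
force: [-0.5, 0.5, -0.3]
grip_width: 0.501
grip_force: 0.0
```

Request:
send_rows([
  {"offset":[0,0.1,1],"spin":0},
  {"offset":[0,0.1,3],"spin":0},
  {"offset":[0,0.1,6],"spin":0},
  {"offset":[0,0.1,8],"spin":0},
  {"offset":[-3,0.1,9],"spin":0},
  {"offset":[-6,0.1,9],"spin":0},
  {"offset":[-6,0.1,9],"spin":0},
  {"offset":[-6,0.1,9],"spin":0},
])

```text
time_s: 26.05
eef_pos: [485.4, 37.8, 260.6]
ee_rot: [0.001, -0.0, 1.0, -0.0]
force: [-0.5, -0.1, -0.3]
grip_width: 0.499
grip_force: 0.0
```

```bash
python3 - <<'E'
from h import *
np.set_printoptions(precision=1,suppress=True)
s=ctrl.sense(); print(s['time_s'],s['eef_pos'],s['force'],s['grip_width'])
im,D=ctrl.capture('scene'); c,M=T('scene',s)
save('s3.png',cv2.resize(im[150:350,180:400],None,fx=3,fy=3))
for q in ('latch_grip','tab_knob'):
    for r in ctrl.place_of('scene',q)[:1]: print(q,r,at_depth(c,M,r['uv'],dep(D,r['uv'])))
E
```

```text
26.05 [485.4  37.8 260.6] [-0.5 -0.1 -0.3] 0.4988197230729346
latch_grip {'uv': [311.1, 212.3], 'conf': 0.81} [556.3  44.2 222.8]
tab_knob {'uv': [321.7, 274.0], 'conf': 0.53} [590.5 146.4 128. ]
```

View pics/s3.png

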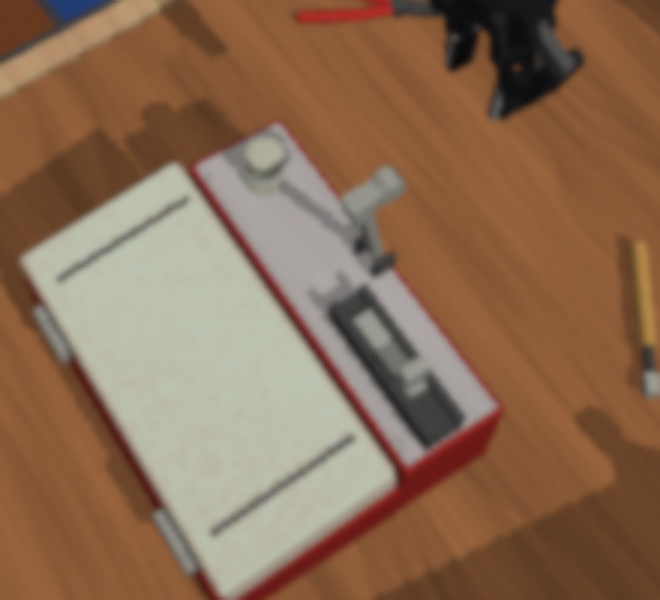

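The latch stands upright (~(375,195) in the crop), the tab knob is back (~(415,375)), the lid has risen and the gripper is clear. Handing in.

```bash
python3 -c "
from rig import ctrl
print(ctrl.finish_job())"
```

```text
the job is handed in; nothing more can be done
None
```

I handed the job in at about 26 s: the safety tab is caught back at about 41 mm, the latch stands upright, the lid looks popped open in the last picture, and the gripper is clear of everything; no verdict came back.

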